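# Blow the ground pieces clean at the blow-off station

## Task

Lay every ground piece lying between the robot and the blow-off station (some of: wide coupon, beaded coupon, square tube, small base plate) flat on the grate of the station, none on top of another, and only then flip the extraction switch on (lever over to the side away from its start, until it snaps). With all pieces still on the grate, squeeze the trigger of the clamped blow gun fully home towards its grip for a good second and let it spring back; never pull it while the extraction is off. Then flip the switch off again and finish with every piece lying flat on the floor of the steel tray.

Things in the scene. Friction and masses are not known exactly. Their poses are not given: they have to be found in the camera images.
- station: Blow-off station, fixed (its place varies). Origin: centre of the grate's underside, on the worktop. The grate: a flat dark steel grating 160 (own x) x 330 (own y) mm, no rim, top 12 mm above the origin. Beside its own -y edge an air blow gun is clamped lying on its side: barrel along +y at height 65 mm, nozzle tip at x 40, y -192 mm; clamp up to 89 mm high at x 34 to 85, y -300 to -260 mm.
- gun_grip (a point): Where to pinch the gun from above, fingers closing along the station's y: station x -25, y -267, z 65 mm (axes as the station's). The black grip, 28 x 28 mm in section, runs along station x from -72 to 32 mm, with its rear face 22 mm from this point towards -y; the fully squeezed trigger's outer face is 22 mm from it towards +y. Clear below down to a foot plate at 6 mm.
- trigger (a joint): The gun's steel trigger bar, 80 mm long, 22 mm tall, 8 mm thick, on the grip's +y side, hinged about the vertical at its barrel end (station x 22, y -249 mm). 0 = at rest, sprung out (outer face then about 40 mm from gun_grip towards +y); 0.35 rad = fully squeezed, parallel to the grip with an 8 mm gap. A spring returns it; full squeeze takes about 10 N at gun_grip.
- switch_box: Grey extraction switch box, 90 (x) x 70 (y) x 50 mm, fixed to the worktop (its place varies). Origin: centre of its underside.
- toggle_pivot (a point): Pivot of the switch's bat lever, 54 mm above the worktop in the middle of the box's top (axes as the box's). The steel lever is 58 mm long with a 16 mm ball end and swings in the box's x-z plane.
- toggle (a joint): The switch lever: 0 = off, leaning 0.45 rad towards the box's -x; 0.9 rad = on, leaning 0.45 rad towards its +x; 0.45 = upright. A spring throws it to the nearer end from either side of the centre; about 4 N at the ball takes it over.
- tray: Low open steel tray, fixed, 320 (own x) x 180 (own y) mm outside, walls 4 mm thick and 18 mm high, floor 4 mm thick. Origin: centre of its underside, on the worktop.
- coupon_a_mid (a point): Wide flat steel coupon, 60 (x) x 130 (y) x 8 mm (z), 0.5 kg; the point is its centre, 4 mm above its underside. Pinch across x. None if absent.
- coupon_b_mid (a point): Narrower steel coupon with a weld bead along the top, plate 50 (x) x 110 (y) x 10 mm, 14 mm with the bead, 0.4 kg; the point is the plate's centre, 5 mm above its underside. Pinch across x. None if absent.
- tube_mid (a point): Piece of square steel tube, 40 (x) x 120 (y) x 40 mm; the point is its centre, 20 mm above its underside. Pinch across x. None if absent.
- base_plate_mid (a point): Small plain steel base plate with two holes, 50 (x) x 75 (y) x 10 mm, 0.3 kg; the point is its centre, 5 mm above its underside. Pinch across x. None if absent.

How it is judged:
By the outcome, as a careful person would: the job done as asked, in the order asked, and still so for the second after the job is handed in, with the robot touching nothing.
Of coupon_a, coupon_b, tube, base_plate only 2 to 3 are there at a start; the rules pass over those that are not, and their reading is None.
At some moment in a run one of coupon_a, coupon_b, tube, base_plate may be knocked a few centimetres aside while the robot is not near it.
Once in a run the grip may slacken for a moment while it holds something.
It also fails if it takes over 210 s, if anything falls off the work surface, if the arm or the gripper's body presses on something with over 40 N, if the wrist force passes 120 N, or if a joint passes its speed limit or range.

## Robot

A 6-joint arm with a two-finger parallel gripper is mounted at the origin on the work surface; the furniture and walls round the work are solid. World frame = base frame: x ahead of the robot, y to its left, z up, the work surface at z = 0. Lengths are in m, angles in rad, forces in N, time in s.
With the tool pointing down it reaches from about 0.3 to 0.85 m from the base axis. Payload 4.2 kg.
Tool frame: the origin (TCP) lies on the centre line of the jaws, within the pads' length; the fingertips stand 22 mm ahead of it and the grasp point (between the pads) lies 3 mm ahead of it; z points along the fingers, y is the direction in which the jaws open and shut (so a half turn about z gives the same grasp; the last joint's range is limited). The gripper opens to 91 mm and grips with 3 to 60 N. Pads are 32 mm wide; open, the fingers measure 118 mm over their backs; the gripper's body (76 mm by 178 mm) begins 60 mm behind the grasp point.
Start: joints at [1.101, 0.32, 1.565, -0, 1.257, -0.02], TCP at [0.25, 0.518, 0.236] pointing down, gripper open.
Joint ranges: [-3.11, 3.11], [-0.84, 2.01], [0.21, 2.61], [-1.34, 4.49], [0.05, 2.63], [-2.56, 2.56]. Speed limits (rad/s): [2.57, 2.57, 3.14, 3.14, 3.14, 3.14].

## Interface

Orientations are given as a unit quaternion [w, x, y, z].
In Python, from cell import env gives the robot as it stands. Calls block until the motion is done:
- env.move_to(position, orientation): joint-space move of the TCP to a pose.
- env.move_l(position, rate=0.15, rot=None, until_force=None): straight line of the TCP; rot=None keeps the orientation; rate is the mean speed in m/s. With until_force (N) it stops when the force on the tool has changed by that much, and returns True; else False.
- env.set_joints(angles): joint-space move.
- env.move_gripper(opening): finger opening in m; the grip force is fixed at half the most; returns when the fingers have stopped.
- env.hold(seconds).
- env.solve_ik(position, orientation): joint angles nearest the present ones, or None.
- env.get_image(name): name is "scene" or "top"; returns the picture (384x512x3 uint8, red, green, blue); there is no depth.
- env.camera_params(name): a dict with "fx", "fy", "cx", "cy" (pixels), "k1" (the pictures are not rectified: a ray, as slopes to the right and down, at radius r is drawn at 1 + k1 r^2 times it, then the intrinsics apply), "pose" (4x4, takes a point from camera to world coordinates). Camera axes: x right, y down, z forward; pixel columns grow to the right and rows downward; lengths in m; the calibration is good to about 2 mm. A picture is of the moment at which its call begins. camera_params takes no time and is no camera call.
A pose or a line that the arm cannot do raises env.PlanningError and nothing moves.
- env.hand_in(): hands the job in, once; it reports no verdict.
Readings, each from a call of its own:
- env.read_clock(): time.
- env.read_joints(): joint angles.
- env.read_joint_vel(): joint speeds.
- env.read_joint_torque(): joint torques, N m.
- env.read_position(): TCP position.
- env.read_tcp_rot(): TCP orientation.
- env.read_wrist_force(): force on the tool from outside, world axes, zero at the start.
- env.read_moment(): the same for the moment, N m.
- env.read_gripper_width(): finger opening in m.
Only numpy, scipy, OpenCV 4.12 (cv2) and the standard library are available. Lean on these libraries where they do the work, as an engineer would, in place of code of your own. Each camera call takes 0.05 s, during which the arm holds its last target. There are 200 camera calls.

## Working session

There is one attempt and no reset: what is moved stays moved. The work goes in short steps, each a Python script; the robot and the scene stay as the last script left them, time stands still between calls to the robot, and variables do not carry over. Pictures are saved under pics/ and viewed, about 12 in all and at most 16, crops included, and the job is handed in when it is done.

```bash
ls; mkdir -p pics; python3 - <<'E'
from cell import env
import cv2
for n in ("scene","top"):
    im=env.get_image(n); cv2.imwrite(f"pics/{n}0.png",cv2.cvtColor(im,cv2.COLOR_RGB2BGR))
    p=env.camera_params(n); print(n,p)
print(env.read_clock(),env.read_tcp_rot(),env.read_gripper_width())
E
```

```text
pics
scene {'fx': 442.9522008789741, 'fy': 442.9522008789741, 'cx': 255.0846184313593, 'cy': 188.92477885865583, 'k1': -0.1243815606140616, 'pose': array([[ 0.4196178 , -0.54165116,  0.72837828, -0.49023963],
       [-0.90762463, -0.23997528,  0.34442619, -0.52456026],
       [-0.01176606, -0.80562143, -0.59231383,  0.94056733],
       [ 0.        ,  0.        ,  0.        ,  1.        ]])}
top {'fx': 445.3111750948642, 'fy': 445.3111750948642, 'cx': 257.2325688077731, 'cy': 187.26345412232783, 'k1': -0.11474863724306852, 'pose': array([[-1.52963271e-02, -9.97463244e-01,  6.95204958e-02,
         4.68432579e-01],
       [-9.99867579e-01,  1.48728726e-02, -6.60463838e-03,
         1.46815173e-03],
       [ 5.55391454e-03, -6.96123166e-02, -9.97558660e-01,
         1.53339501e+00],
       [ 0.00000000e+00,  0.00000000e+00,  0.00000000e+00,
         1.00000000e+00]])}
0.1 [-1.98705038e-04  2.23037081e-01  9.74809627e-01 -7.82493326e-04] 0.09125333707696555
```

View pics/top0.png

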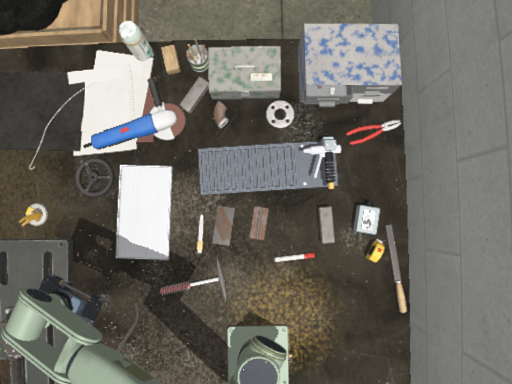

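View pics/scene0.png

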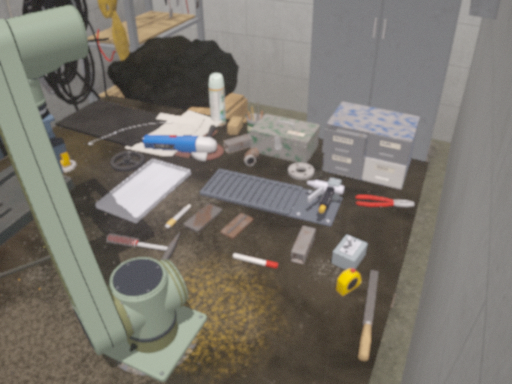

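The top view shows two flat pieces at about (224,226) and (259,222), and a tube at (326,224). The grate spans (200–300, 145–193), the gun is at (325,165), the switch box at (367,219) and the tray at (144,212). I'll zoom in next.

```bash
python3 - <<'E'
import cv2
t=cv2.imread("pics/top0.png")[130:265,190:390]; cv2.imwrite("pics/topz.png",cv2.resize(t,None,fx=4,fy=4,interpolation=cv2.INTER_CUBIC))
t=cv2.imread("pics/scene0.png")[160:300,170:380]; cv2.imwrite("pics/scz.png",cv2.resize(t,None,fx=3.8,fy=3.8,interpolation=cv2.INTER_CUBIC))
E
```

```text
(no output)
```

View pics/topz.png

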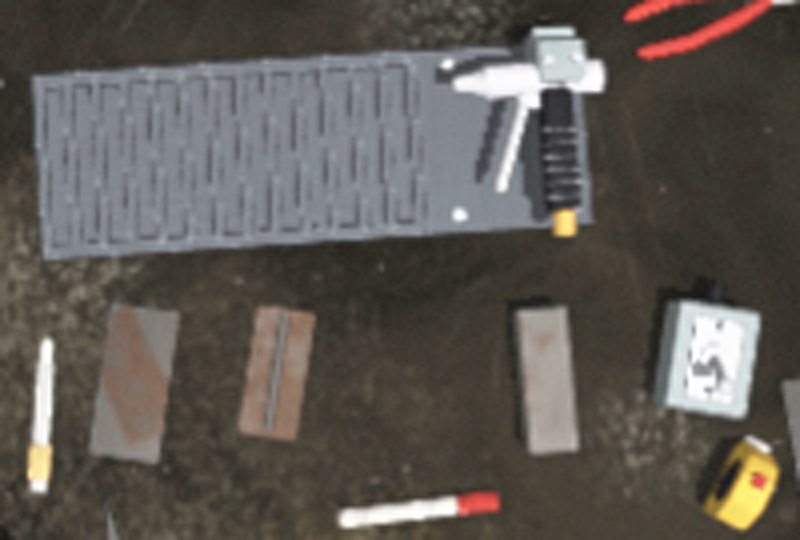

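View pics/scz.png

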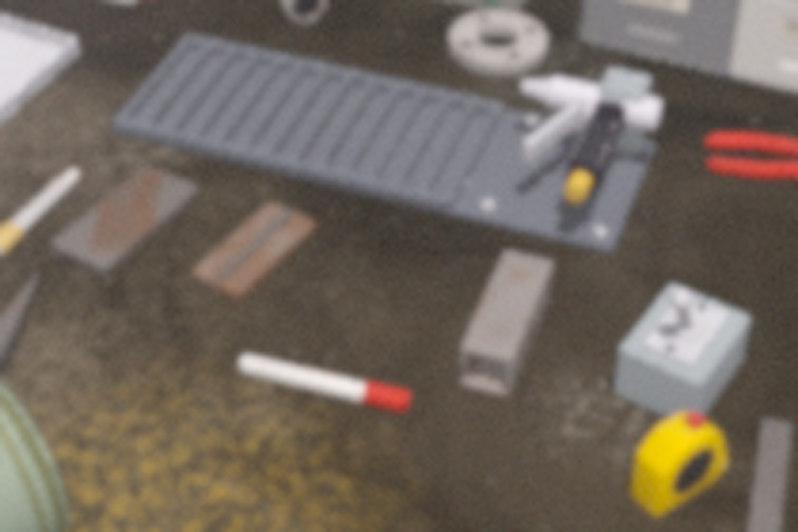

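```bash
python3 - <<'E'
import cv2,numpy as np
t=cv2.imread("pics/top0.png")[195:245,345:395]; s=cv2.imread("pics/scene0.png")[228:278,322:372]
a=[cv2.resize(i,None,fx=8,fy=8,interpolation=cv2.INTER_CUBIC) for i in (t,s)]
cv2.imwrite("pics/box.png",np.hstack(a))
E
cat > h.py <<'E'
import numpy as np, cv2
from cell import env
def und(n,px):
    p=env.camera_params(n); x=(np.atleast_2d(px)-[p['cx'],p['cy']])/[p['fx'],p['fy']]
    y=x.copy()
    for _ in range(20): y=x/(1+p['k1']*(y**2).sum(1,keepdims=True))
    return y,p['pose']
def onplane(n,px,z):
    y,P=und(n,px); d=np.c_[y,np.ones(len(y))]@P[:3,:3].T; c=P[:3,3]
    return c+d*((z-c[2])/d[:,2])[:,None]
def tri(pt,ps):
    A=np.zeros((3,3));b=np.zeros(3)
    for n,px in(("top",pt),("scene",ps)):
        y,P=und(n,px); d=P[:3,:3]@np.r_[y[0],1]; d/=np.linalg.norm(d)
        M=np.eye(3)-np.outer(d,d); A+=M; b+=M@P[:3,3]
    return np.linalg.solve(A,b)
def proj(n,X):
    p=env.camera_params(n); P=p['pose']; c=(np.atleast_2d(X)-P[:3,3])@P[:3,:3]
    x=c[:,:2]/c[:,2:]; x=x*(1+p['k1']*(x**2).sum(1,keepdims=True))
    return x*[p['fx'],p['fy']]+[p['cx'],p['cy']]
def unz(uv,off,f): return (np.array(uv,float)+.5)/f-.5+off
def rot(th):
    "tool down; th = world yaw of jaw (tool y) axis"
    a=th-np.pi/2; y=np.array([np.cos(th),np.sin(th),0]); z=np.array([0,0,-1.]); x=np.cross(y,z)
    from scipy.spatial.transform import Rotation as R
    q=R.from_matrix(np.c_[x,y,z]).as_quat(); return q[[3,0,1,2]]
E
python3 - <<'E'
from h import *
from scipy.optimize import least_squares
T=lambda uv:unz(uv,[190,130],4)
np.set_printoptions(precision=4,suppress=True)
for nm,c,z in (("A",[(113,305),(180,312),(158,463),(91,453)],.008),("B",[(258,306),(316,312),(297,440),(239,433)],.010),("tubeouter",[(515,308),(568,306),(579,452),(528,454)],.04)):
    X=onplane("top",T(c),z); m=X.mean(0)
    d=X[0]+X[1]-X[2]-X[3]; w=X[0]+X[3]-X[1]-X[2]
    print(nm,m,"yaw long",np.degrees(np.arctan2(d[1],d[0])),np.linalg.norm(d)/2,np.linalg.norm(w)/2)
# station fit
L=np.array([(80,165,12),(-80,165,12),(40,-192,65),(-72,-273,65)])/1e3  # station
U=T([(33,76),(45,258),(452,82),(565,224)])
f=lambda q:(proj("top",np.c_[L[:,:2]@np.array([[np.cos(q[2]),np.sin(q[2])],[-np.sin(q[2]),np.cos(q[2])]])+q[:2],L[:,2]])-U).ravel()
r=least_squares(f,[.55,.05,0]); print("station",r.x,r.fun.round(2))
print("tray approx",onplane("top",[(120,165),(173,166),(170,259),(116,258)],.018))
E
```

```text
A [0.4458 0.1086 0.008 ] yaw long -9.05789137996022 0.12884859044518165 0.057776305280368735
B [ 0.453  -0.0128  0.01  ] yaw long -9.378401689386521 0.1098305738179968 0.049806772113970665
tubeouter [ 0.4434 -0.2391  0.04  ] yaw long 3.414259099833178 0.12272136174251587 0.04397911190537554
station [0.6392 0.0253 0.0407] [ 0.27 -0.33 -0.61  0.38  1.09  1.67 -0.75 -1.71]
tray approx [[0.6583 0.4646 0.018 ]
 [0.6515 0.2796 0.018 ]
 [0.3344 0.2913 0.018 ]
 [0.3389 0.4779 0.018 ]]
```

View pics/box.png

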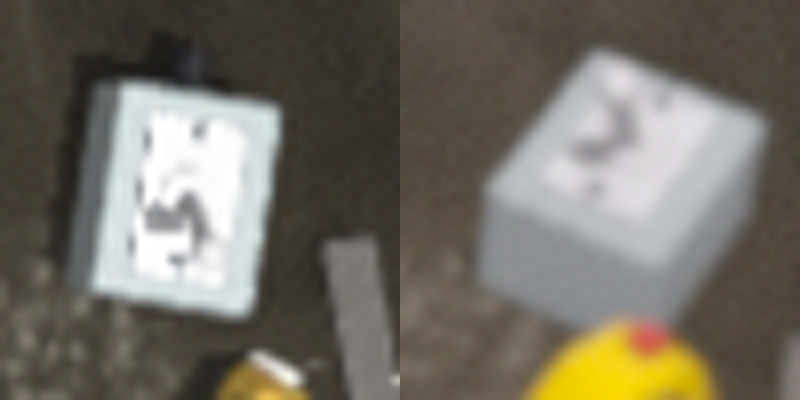

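```bash
python3 - <<'E'
from h import *
np.set_printoptions(precision=4,suppress=True)
c=onplane("top",unz([(120,80),(280,102),(250,318),(95,292)],[345,195],8),.05)
s=onplane("scene",unz([(198,48),(368,125),(255,268),(87,188)],[322,228],8),.05)
for X in(c,s):
    m=X.mean(0); d=X[0]+X[1]-X[2]-X[3]; d/=np.linalg.norm(d); print("box",m,np.degrees(np.arctan2(d[1],d[0])))
    print(np.linalg.norm(X-np.roll(X,1,0),axis=1))
m=(c.mean(0)+s.mean(0))/2; m[2]=.054; d[2]=0
X=[m,m+d*.0252+[0,0,.0522],m-d*.0252+[0,0,.0522]]
print("top",((proj("top",X)-[345,195]+.5)*8-.5)); print("scene",((proj("scene",X)-[322,228]+.5)*8-.5)+[400,0])
E
```

```text
box [ 0.4586 -0.3777  0.05  ] -9.074117265069422
[0.0894 0.0688 0.0916 0.0667]
box [ 0.459  -0.3764  0.05  ] -11.43823995037646
[0.0899 0.0705 0.0896 0.0674]
top [[187.3517 197.4681]
 [230.3055 136.201 ]
 [209.4544 259.2417]]
scene [[630.4144 148.0335]
 [679.7174   1.2815]
 [615.8048  79.9518]]
```

```bash
cat >> h.py <<'E'
def blob(im,center,z,r=28,minv=None):
    "brightest-ish blob near pixel centre -> centre(world), long-axis yaw deg, size(mm)"
    g=cv2.GaussianBlur(im,(3,3),0).max(2); u,v=np.round(center).astype(int)
    w=g[v-r:v+r,u-r:u+r]; w=cv2.resize(w,None,fx=4,fy=4,interpolation=cv2.INTER_CUBIC)
    t=minv or cv2.threshold(w,0,255,cv2.THRESH_OTSU)[0]
    m=cv2.morphologyEx((w>t).astype(np.uint8),cv2.MORPH_OPEN,np.ones((9,9)))
    cs=cv2.findContours(m,0,2)[0]
    if not cs: return None
    c=max(cs,key=cv2.contourArea); b=cv2.boxPoints(cv2.minAreaRect(c))
    X=onplane("top",unz(b,[u-r,v-r],4),z)
    e1,e2=X[1]-X[0],X[2]-X[1]
    if np.linalg.norm(e1)<np.linalg.norm(e2): e1,e2=e2,e1
    y=np.degrees(np.arctan2(e1[1],e1[0])); y=(y+90)%180-90
    return X.mean(0)[:2].round(4),round(y,1),(1e3*np.linalg.norm(e1)).round(),(1e3*np.linalg.norm(e2)).round(),t
P0={'A':([.4458,.1086],.008),'B':([.453,-.0128],.010),'T':([.443,-.239],.04)}
def look(k,xy=None,im=None):
    im=env.get_image("top") if im is None else im
    xy0,z=P0[k]; return blob(im,proj("top",[[*(xy or xy0),z]])[0],z)
def Q(p,th):
    best=None
    for a in (th,th+np.pi,th-np.pi):
        q=rot(a); s=env.solve_ik(p,q)
        if s is not None and (best is None or abs(s[5])<best[0]): best=(abs(s[5]),q)
    return best[1]
E
python3 - <<'E'
from h import *
im=cv2.imread("pics/top0.png")[:,:,::-1]
for k in P0: print(k,look(k,im=im))
print("tray",blob(im,(144,212),.018,60,170))
for p,th in (([.446,.109,.025],81),([.443,-.24,.025],93),([.595,.378,.03],-2),([.63,.14,.03],92),([.61,-.24,.068],92),([.4588,-.377,.1],80)):
    th=np.radians(th); q=Q(p,th); print(env.solve_ik(p,q).round(2))
E
```

```text
A (array([0.4457, 0.1104]), np.float64(-8.6), np.float64(128.0), np.float64(60.0), 111.0)
B (array([ 0.4531, -0.0114]), np.float64(-10.1), np.float64(113.0), np.float64(53.0), 102.0)
T (array([ 0.4428, -0.2398]), np.float64(3.2), np.float64(121.0), np.float64(43.0), 115.0)
tray (array([0.5028, 0.3822]), np.float64(-2.0), np.float64(310.0), np.float64(185.0), 170)
[ 0.21  0.39  2.1  -0.    0.65 -1.2 ]
[-0.52  0.45  2.   -0.    0.7   1.  ]
[ 0.55  0.68  1.48 -0.    0.97  0.58]
[ 0.2   0.61  1.65 -0.    0.89 -1.4 ]
[-0.39  0.58  1.59 -0.    0.98  1.14]
[-0.71  0.46  1.71 -0.    0.97  1.04]
```

```bash
cat >> h.py <<'E'
ST=(.6392,.0253,.0407); TR=(.498,.379,np.radians(-2.2)); BX=(.4588,-.377,np.radians(-10.2))
def loc(F,x,y):
    c,s=np.cos(F[2]),np.sin(F[2]); return np.array([F[0]+c*x-s*y,F[1]+s*x+c*y])
W={'A':.060,'B':.050,'T':.040}; GZ={'A':.0245,'B':.0245,'T':.026}  # TCP height over the support
def pick(k,xy,th,sup=0.,pre=None,up=.06):
    z=sup+GZ[k]; p=[*xy,z+.09]; q=Q(p,th)
    env.move_gripper(pre or min(.09,W[k]+.028)); env.move_to(p,q)
    f=env.move_l([*xy,z],.12,until_force=12); zz=env.read_position()[2]
    env.move_gripper(0.); w=env.read_gripper_width()
    env.move_l([*xy,z+up],.12); print("pick",k,"contact",f,"z",zz-z,"w",w,env.read_gripper_width(),"t",env.read_clock())
    return env.read_gripper_width()>W[k]-.008
def place(k,xy,th,sup,pre=.012,up=.06):
    z=sup+GZ[k]; p=[*xy,z+up]; env.move_to(p,Q(p,th)); w=env.read_gripper_width()
    env.move_l([*xy,z+.012],.12); f=env.move_l([*xy,z-.002],.03,until_force=6)
    zz=env.read_position()[2]; env.move_gripper(W[k]+pre); env.move_l([*xy,z+.11],.15)
    print("place",k,"w",w,"contact",f,"dz",zz-z,"t",env.read_clock())
def save(n,*a):
    im=env.get_image(n); return im
E
python3 - <<'E'
from h import *
r=look('A'); print(r)
if pick('A',r[0],np.radians(r[1]+90)):
    place('A',loc(ST,0,113),ST[2]+np.pi/2,.012) if False else place('A',loc(ST,0,.113),ST[2]+np.pi/2,.012)
env.move_to([.45,.3,.25],Q([.45,.3,.25],np.pi/2))
im=env.get_image("top"); cv2.imwrite("pics/a1.png",cv2.resize(im[120:280,100:400,::-1],None,fx=2.6,fy=2.6))
for k in 'BT': print(k,look(k,im=im))
print(env.read_wrist_force())
E
```

```text
(array([0.4458, 0.1103]), np.float64(-8.6), np.float64(129.0), np.float64(59.0), 111.0)
pick A contact False z 0.0004490222868873961 w 0.059930016790560155 0.059462472689399644 t 4.2417
place A w 0.05957762577118003 contact True dz 0.00023461425479075204 t 7.3167
B (array([ 0.4532, -0.0113]), np.float64(-10.0), np.float64(113.0), np.float64(53.0), 114.0)
T (array([ 0.4428, -0.2398]), np.float64(3.2), np.float64(121.0), np.float64(43.0), 128.0)
[ 0.11208725 -0.19461515 -0.52583288]
```

View pics/a1.png

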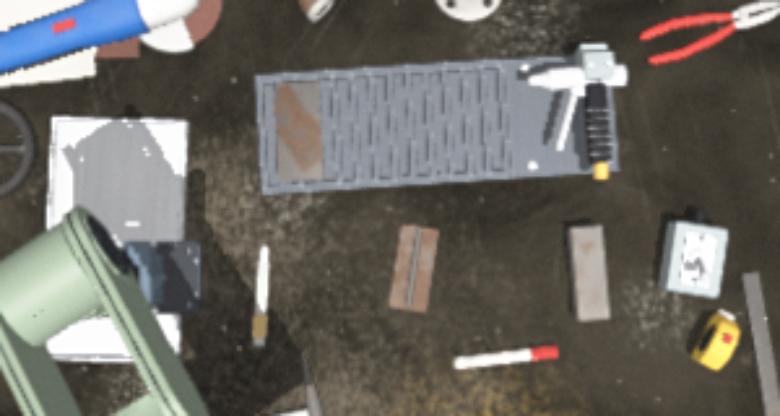

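Coupon A lies flat on the grate's left end at about (298,130). B at (413,268) and the tube at (588,272) haven't moved.

```bash
python3 - <<'E'
from h import *
ok=True
for k,y in (('B',.015),('T',-.085)):
    r=look(k); print(r)
    if not(abs(r[2]-118)<15 and abs(r[3]-48)<12): print("odd"); break
    if pick(k,r[0],np.radians(r[1]+90)): place(k,loc(ST,0,y),ST[2]+np.pi/2,.012)
    else: break
    env.move_to([.42,.28,.25],Q([.42,.28,.25],np.pi/2))
im=env.get_image("top"); cv2.imwrite("pics/a2.png",cv2.resize(im[120:280,100:400,::-1],None,fx=2.6,fy=2.6))
print(env.read_wrist_force())
E
```

```text
(array([ 0.4531, -0.0114]), np.float64(-10.1), np.float64(113.0), np.float64(53.0), 114.0)
pick B contact False z 0.00046366125522640314 w 0.049424112051165536 0.04937051449018839 t 12.1583
place B w 0.04972920103913934 contact True dz 0.0003694345838915758 t 15.2333
(array([ 0.4428, -0.2398]), np.float64(3.2), np.float64(121.0), np.float64(43.0), 129.0)
pick T contact False z 0.0005162530259210131 w 0.03963834486784896 0.039736329464940316 t 20.925
place T w 0.039977441637338365 contact True dz 0.0005875308779945826 t 24.2333
[-0.6909312  -0.42539687 -0.51478988]
```

View pics/a2.png

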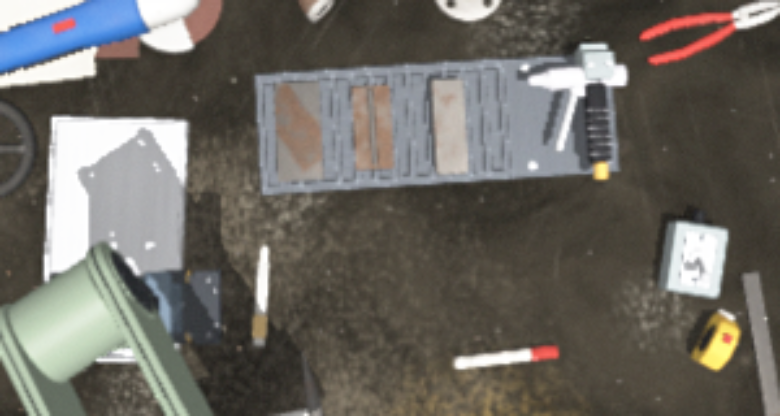

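All three pieces lie flat and separate on the grate, at (298,130), (371,127) and (449,126). Next is the switch: the lever leans toward the robot, so I push it +x.

```bash
cat >> h.py <<'E'
def flip(s,z=.110):
    "push the lever towards s*box x"
    env.move_gripper(0.); th=BX[2]+np.pi/2
    a=loc(BX,-s*.085,0); b=loc(BX,-s*.003,0); q=Q([*a,z],th)
    env.move_to([*a,z+.10],q); env.move_l([*a,z],.15)
    F=[]; f=False
    for t in np.linspace(0,1,12)[1:]:
        f=env.move_l([*(a+(b-a)*t),z],.08,until_force=25); F.append(env.read_wrist_force()[0].round(1))
        if f: break
    print("flip stop",f,F); env.move_l([*a,z],.15); env.move_l([*a,z+.1],.2)
def boxpic(fn):
    t=env.get_image("top"); s=env.get_image("scene")
    a=[cv2.resize(i,None,fx=7,fy=7,interpolation=cv2.INTER_CUBIC) for i in (t[190:246,340:395],s[218:274,320:375])]
    cv2.imwrite(fn,np.hstack(a)[:,:,::-1])
E
python3 - <<'E'
from h import *
flip(1); p=[.42,.1,.25]; env.move_to(p,Q(p,np.pi/2)); boxpic("pics/b1.png"); print(env.read_clock())
E
```

```text
flip stop False [np.float64(-0.0), np.float64(-0.2), np.float64(0.2), np.float64(-0.5), np.float64(-1.1), np.float64(-4.5), np.float64(-2.1), np.float64(-0.1), np.float64(-1.0), np.float64(0.1), np.float64(-4.3)]
36.5583
```

View pics/b1.png

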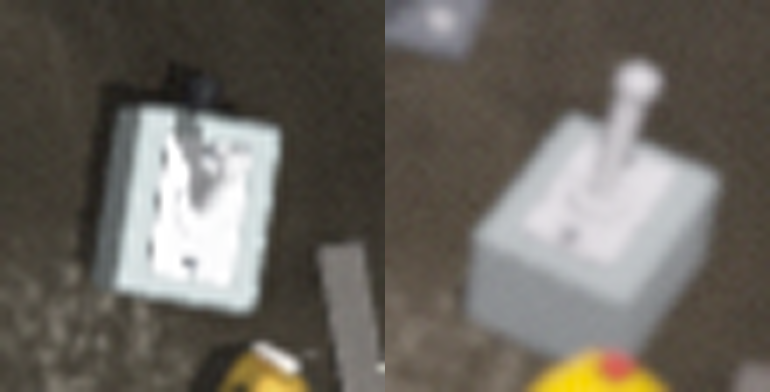

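The lever now leans fully away, with its ball at (638,80) in the scene crop, close to the predicted "on" position. Next is the gun.

```bash
python3 - <<'E'
from h import *
g=lambda o,z:[*loc(ST,-.025,-.267+o),z]
th=ST[2]+np.pi/2
env.move_gripper(.091); q=Q(g(.009,.068),th); env.move_to(g(.009,.19),q)
f=env.move_l(g(.009,.068),.1,until_force=8); print("descend contact",f,env.read_position())
if not f:
    env.move_gripper(.072); env.move_l(g(0,.068),.04,until_force=20)
    print(env.read_gripper_width(),env.read_wrist_force())
    env.move_gripper(0.); print("closed",env.read_gripper_width(),env.read_wrist_force())
    o=0
    for _ in range(6):
        w=env.read_gripper_width(); F=env.read_wrist_force()
        if w<.0452 : break
        o+=.001*(-1 if F[1]<0 else 1); env.move_l(g(o,.068),.02,until_force=40); env.hold(.2); print(o,env.read_gripper_width(),env.read_wrist_force())
    env.hold(1.6); print("end",env.read_gripper_width(),env.read_clock())
    im=env.get_image("scene"); cv2.imwrite("pics/g1.png",cv2.resize(im[150:240,220:380,::-1],None,fx=5,fy=5))
E
```

```text
descend contact False [ 0.6252083  -0.23371896  0.06881224]
0.0719031518078057 [-3.0621508   4.28449862  0.61730678]
closed 0.043425647517506945 [-5.20234295  5.67240955  1.08730492]
end 0.04333852281129983 44.5
```

Width went to 43.4 mm (44 mm is full squeeze) and held for 1.6 s. Now I release, check, and flip the switch off.

```bash
python3 - <<'E'
from h import *
g=lambda o,z:[*loc(ST,-.025,-.267+o),z]
env.move_gripper(.091); env.move_l(g(.009,.068),.05,until_force=15); env.hold(.3); print(env.read_wrist_force())
env.move_l(g(.009,.2),.12)
p=[.42,.28,.25]; env.move_to(p,Q(p,np.pi/2))
im=env.get_image("top"); cv2.imwrite("pics/a3.png",cv2.resize(im[120:280,100:400,::-1],None,fx=2.6,fy=2.6)); print(env.read_clock())
E
```

```text
[ 0.14267721 -0.66920274  0.09717686]
49.3333
```

View pics/a3.png

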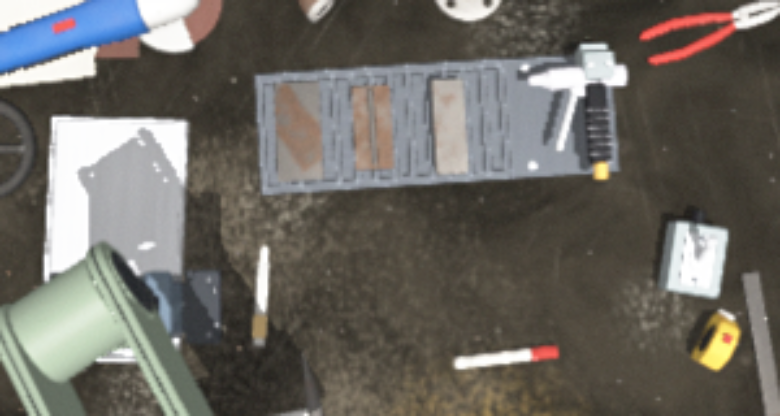

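The trigger is back out at (567,125) and all the pieces are still on the grate. Flipping off.

```bash
python3 - <<'E'
from h import *
flip(-1); p=[.42,.15,.25]; env.move_to(p,Q(p,np.pi/2)); boxpic("pics/b2.png"); print(env.read_clock())
E
```

```text
flip stop False [np.float64(0.2), np.float64(0.6), np.float64(-0.1), np.float64(-0.1), np.float64(-0.3), np.float64(4.6), np.float64(3.2), np.float64(-0.3), np.float64(-0.9), np.float64(0.1), np.float64(3.0)]
60.175
```

View pics/b2.png

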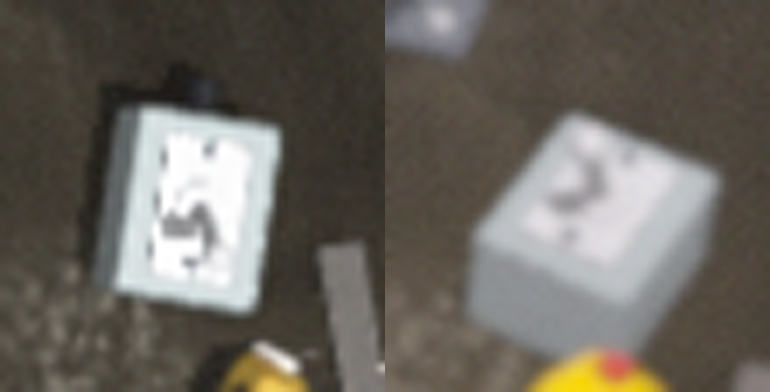

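The lever is back in its starting (off) position. Now moving the pieces to the tray, checking each one first with an image difference.

```bash
cat > mv.py <<'E'
from h import *
import sys
ref=cv2.imread("pics/a3.png")
U={'A':.113,'B':.015,'T':-.085}; X={'A':.095,'B':-.003,'T':-.095}
for k in sys.argv[1]:
    p=[.42,.28,.25]; env.move_to(p,Q(p,np.pi/2)); im=env.get_image("top")
    cr=cv2.resize(im[120:280,100:400,::-1],None,fx=2.6,fy=2.6); u=((proj("top",[[*loc(ST,0,U[k]),.02]])[0]-[100,120])*2.6).astype(int)
    s=np.s_[u[1]-55:u[1]+55,u[0]-32:u[0]+32]; d=cv2.absdiff(cr[s],ref[s]).mean(); print(k,"diff",d)
    if d>8: cv2.imwrite("pics/odd.png",cr); break
    if not pick(k,loc(ST,0,U[k]),ST[2]+np.pi/2,.012,pre=W[k]+.016): print("pick failed"); break
    place(k,loc(TR,X[k],0),TR[2],.004,pre=.010)
p=[.42,.0,.25]; env.move_to(p,Q(p,np.pi/2)); im=env.get_image("top")
cv2.imwrite(f"pics/t{sys.argv[1]}.png",cv2.resize(im[120:280,100:400,::-1],None,fx=2.6,fy=2.6)); print(env.read_clock())
E
python3 mv.py A
```

```text
A diff 0.951846590909091
pick A contact False z 0.0008937732789855435 w 0.059236916869496004 0.05922173223013017 t 65.0583
place A w 0.05926118076112811 contact True dz 0.0006614408141970354 t 69.0583
70.6833
```

View pics/tA.png

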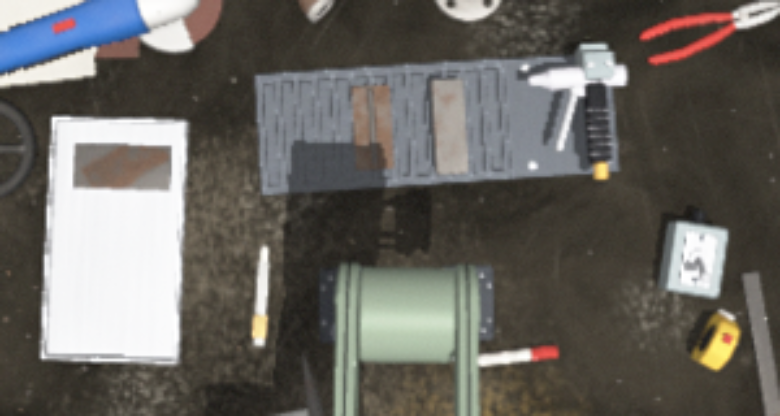

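A is flat in the tray at (122,166). Next are B and the tube.

```bash
python3 mv.py BT
```

```text
B diff 1.2432291666666666
pick B contact False z 0.0007953123048825075 w 0.049707481313897246 0.04954095575167763 t 76.45
place B w 0.04982176087028796 contact True dz 0.0006332791267946274 t 80.6333
T diff 1.550473484848485
pick T contact False z 0.0007840339822845141 w 0.03959018949290688 0.040197245810175954 t 86.4833
place T w 0.039872897034815516 contact True dz 0.0005934424951893232 t 90.55
92.075
```

View pics/tBT.png

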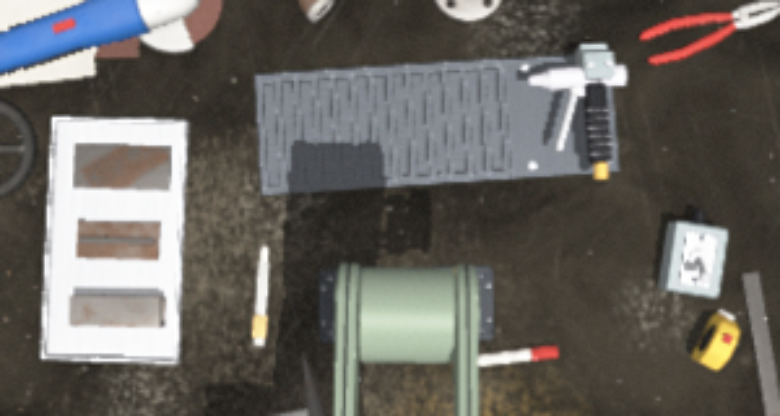

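All three pieces lie flat and apart inside the tray at (122,166), (118,240) and (118,308). The switch is off, the trigger is at rest, and the arm is clear.

```bash
python3 -c "
from h import *
print(env.read_wrist_force(),env.read_clock()); print(env.hand_in())"
```

```text
[ 0.67421125  0.81642309 -0.58204374] 92.075
the job is handed in; nothing more can be done
None
```

The job is done and handed in at 92 s of the 210 s allowed; no verdict came back.

- **Pieces present:** the wide coupon, the beaded coupon and the square tube were there; the base plate was not.
- **Onto the grate:** all three were laid flat and apart on the grate before I flipped the switch on. The picture showed the lever fully over, close to where I predicted its ball would be.
- **Blow gun:** the trigger was squeezed with the extraction on. The jaws closed to 43.4 mm, against about 44 mm for a full squeeze, and held for at least 1.6 s. The next picture showed the trigger sprung back and all the pieces still on the grate.
- **Into the tray:** after the switch was flipped off again, I moved all three pieces to the tray floor.

**Last checks:** the final picture shows all three pieces flat and apart in the tray, the trigger at rest and the arm clear. After the off flip, a close view of the lever matched its starting position. I saw no knocked piece or slipped grip, and no check failed or disagreed.

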